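# Brush out the hopper tube, then hold its spring gate open at the clip

### The arm

A 6-joint arm with a two-finger parallel gripper is mounted at the origin on a cart in front of the work surface, level with it; the furniture and walls round the work are solid. World frame = base frame: x ahead of the robot, y to its left, z up, the work surface at z = 0. Lengths are in mm, angles in rad, forces in N, time in s.
With the tool pointing down it reaches from about 375 to 975 mm from the base axis. Payload 3.8 kg.
Tool frame: the origin (TCP) lies midway between the tips of the shut fingers; the grasp point (between the pads) lies bot.grip_depth behind it (bot.grip_depth is the distance from the TCP to the grasp point, in mm); z points along the fingers, y is the line along which they close (so a half turn about z gives the same grasp; the last joint's range is limited). The gripper opens to 88 mm and grips with 3 to 60 N. Pads are 18 mm wide; open, the fingers measure 123 mm over their backs; the gripper's body (75 mm by 187 mm) begins 45 mm behind the grasp point.
Start: joints at [-1.373, 0.264, 1.604, -0, 1.274, -0.037], TCP at [157.032, -656.474, 212.006] pointing down, gripper open.
Joint ranges: [-2.63, 2.63], [-0.94, 2.18], [0.31, 2.57], [-1.31, 4.45], [0, 2.66], [-2.55, 2.55]. Speed limits (rad/s): [2.57, 2.57, 3.14, 3.14, 3.14, 3.14].

### API

Orientations are given as a 3x3 rotation matrix whose columns are the frame's x, y, z axes.
In Python, from plant import bot, viewer, workorder gives the robot as it stands.
- The arm moves only by the tool drive_tool, never from a script. Its arguments are lists of equal length, an entry for each row: "jaw": the opening, from 0 (shut) to 1 (fully open); "translation": the shift along the tool's x, y, z in mm, a list of three; "delta_rot": the turn, a rotation vector about the tool's x, y, z in degrees, a list of three. In form: {"jaw": [jaw, ...], "translation": [[dx, dy, dz], ...], "delta_rot": [[wx, wy, wz], ...]}. A call has exactly 10 rows; each row shifts and turns the commanded pose from where the row before left it, along the tool's axes as they then stand; what a row does not reach is not made up. A row lasts 1/10 s, in which the tool goes at most 50 mm and 8.59 degrees, less where a joint would pass 70% of its speed; a pose out of reach is approached as far as the arm can. A call is refused whole if a number of a shift passes 50 or a number of a turn 8.59, either way. A call with a gripper value outside its range is refused whole. The fingers move at their own pace and stop on an object; "squeeze" is the grip in N (left out, the last holds). Time passes only in rows, so rows that do not move let the fingers close, or fill a call up. It gives the time, the measured TCP pose, the force, the opening and the grip force at its end, in the units of the state.
- bot.read_state(): the state, without advancing time (a new reading comes with each control period).
- viewer.read_camera(name): name is "scene" or "top"; returns a dict with "frame" (480x640x3 uint8, red, green, blue), "camera_matrix" (3x3 intrinsics, pixels), "k1" (the pictures are not rectified: a ray, as slopes to the right and down, at radius r is drawn at 1 + k1 r^2 times it, then the intrinsics apply), "world_to_cam" (4x4, takes a point from world to camera coordinates). Camera axes: x right, y up, looking along -z (the intrinsics and any distortion apply to the point x, -y, -z); pixel columns grow to the right and rows downward; lengths in mm; the calibration is good to about 2 mm. A picture is of the moment at which its call begins. There is no depth.
- workorder.hand_in(): hands the job in; it is judged then, once.
Trained networks look in the newest picture that a camera, given by its name, has taken for a name from the list of things; names that differ only in an ending like _2 or _b are one class to them, and where a whole thing is asked for, a point or a joint stands for the part that bears it (a point fixed in the world has none). Each returns a list of dicts, best first, with "confidence" (0 to 1); they miss things now and then, are a little off and sometimes report something else, mostly with a low value. They report only what shows in the picture. A call takes as long as a camera call. They do not tell look-alikes from the thing itself.
- viewer.find_in(query, camera): "bbox" ([left, top, right, bottom] in pixels, round what is visible of it).
The state is a dict: "t": time; "joint_pos": joint angles; "qd": joint speeds; "effort": joint torques, N m; "ee_pos": TCP position; "eef_rot": TCP orientation; "wrist_force": force on the tool from outside, world axes, zero at the start; "moment": the same for the moment, N m; "opening": opening from 0.0 (shut) to 1.0 (fully open); "grasp_force": force on a finger pad.
Only numpy, scipy, OpenCV 4.12 (cv2) and the standard library are available. Lean on these libraries where they do the work, as an engineer would, in place of code of your own. Each camera call takes 0.05 s, during which the arm holds its last target. There are 200 camera calls.

### The job

Clean out the small metal hopper: take the tube brush from its wooden stand and scrub the inside of the upright tube with two full strokes (right down to the bottom and back up to the mouth, twice), then stand the brush back fully in its stand and let go of it. Only then take the upright grip of the hopper's spring gate, draw it out towards the front until the index line through the middle of the grip stands level with the line on the small clip on the rail, and finish while still holding it there, because it springs shut when released. Do not shift the clip, and leave the other things where they are.

Things in the scene. Friction and masses are not known exactly. Their poses are not given: they have to be found in the camera images.
- hopper: Aluminium hopper fixed to the bench: two parallel rails (255 mm long, each 12 mm wide, 30 mm high, 94 mm over both) with an upright open tube (60 mm inside, 68 mm outside, 74 mm over the lip) on them. Origin on the bench under the tube's axis; local -x points along the rails to the front, where the gate comes out (roughly towards the robot); the rails reach from local x = -200 to +55 mm. z up
- tube_mouth (a point): Centre of the tube's open top, 116 mm above the bench. Axes as the hopper's
- tube_bottom (a point): Centre of the tube's closed bottom (just above the gate plate), 87 mm below the mouth. Axes as the hopper's
- gate: Sliding steel gate plate between the rails, under the tube, with the upright grip on its front part. Its origin coincides with the hopper's origin when shut and moves along the hopper's local -x as it is drawn out (0 to 85 mm). A spring pulls it shut: 2.7 N when shut and 0.9 N more per 10 mm of travel (about 9 N at 70 mm). Its top face is 28 mm above the bench, the rail tops 30 mm
- gate_grip (a point): Middle of the gate's black upright grip: 14 mm thick along the pull, 32 mm wide across it, from 34 to 77 mm above the bench; this point is 58 mm above the bench and 105 mm in front of the tube's axis when the gate is shut. A dark index line on the gate plate runs across under the middle of the grip. Axes as the hopper's
- mark (a point): Dark line on top of the white index clip, tight on the rail at the hopper's local y = +41 mm (left rail, seen from the front towards the tube); clip 12 mm long, top 35 mm above the bench. It stands 40 to 70 mm in front of the shut grip, differently each time. The gate is at the mark when gate_grip and mark have the same x in the hopper's frame. Axes as the hopper's
- stand: Square light wooden block fixed to the bench, 78 x 78 x 56 mm, with one round blind hole 52 mm across in its top. Origin under its centre
- stand_mouth (a point): Centre of the hole at the stand's top, 56 mm above the bench
- stand_bottom (a point): Centre of the hole's floor, 6 mm above the bench
- tube_brush: Round tube brush, 180 mm long, about 60 g, standing upright in the stand's hole: cylindrical bristle head 42 mm across on its lowest 75 mm with a flat end, bare wire up to 110 mm, round wooden handle 16 mm across from 110 to 180 mm. Origin at the middle of the flat bristle end, z along the handle
- brush_tip (a point): Middle of the brush's flat bristle end, same as its origin
- brush_grip (a point): Middle of the brush's handle, 150 mm above the bristle end, 30 mm below the top of the handle
- lime_block: a plain wooden offcut, 45 x 85 x 28 mm, lying on the bench (bystander). Origin at the centre of its underside
- pliers: a pair of pliers with red grips, 180 x 54 x 12 mm, lying on the bench (bystander). Origin at the centre of its underside
- paper_tape: a roll of yellow tape lying flat, 75 mm across, 22 mm high (bystander). Origin at the centre of its underside
- sanding_block: a wooden sanding block, 62 x 120 x 30 mm, lying on the bench (bystander). Origin at the centre of its underside
Things that resemble listed ones, but are neither listed nor needed, are in the scene too. What is shaped like the tube_brush but green or pink is not meant.

How it is judged:
By the outcome, as a careful person would: the job done as asked, in the order asked, and still so for the second after the job is handed in, while the arm keeps its last pose, push and grip.
It also fails if it takes over 58 s, if anything falls off the work surface, if the arm or the gripper's body presses on something with over 40 N, if the wrist force passes 120 N, or if a joint passes its speed limit or range.

## Working session

There is one attempt and no reset: what is moved stays moved. The work goes in short steps, Python scripts to look and compute and a tool call to move; the robot and the scene stay as the last step left them, time stands still between calls to the robot, and variables do not carry over. Pictures are saved under pics/ and viewed, at most 10 in all, crops included, and the job is handed in when it is done.

Besides the shell and the picture viewer there is one more tool, called as a command line: name --argument value ..., lists and objects as JSON in quotes. drive_tool: Moves the arm, as the interface text tells. Its arguments: {"type":"object","properties":{"jaw":{"type":"array"},"translation":{"type":"array"},"delta_rot":{"type":"array"},"squeeze":{"type":"number"}},"required":["jaw","translation","delta_rot"]}

```bash
mkdir -p pics; ls; cat > h.py <<'E'
import numpy as np, cv2
from plant import bot, viewer, workorder
def snap(n):
    c=viewer.read_camera(n); return c
def proj(c,P):
    P=np.atleast_2d(P); M=np.array(c["world_to_cam"]); q=P@M[:3,:3].T+M[:3,3]
    s=np.c_[q[:,0]/-q[:,2],-q[:,1]/-q[:,2]]; r2=(s**2).sum(1,keepdims=True); s=s*(1+c["k1"]*r2)
    K=np.array(c["camera_matrix"]); return s@K[:2,:2].T+K[:2,2]
def ray(c,uv):
    K=np.array(c["camera_matrix"]); d=np.linalg.solve(K[:2,:2],np.array(uv,float)-K[:2,2]); s=d.copy()
    for _ in range(30): s=d/(1+c["k1"]*(s@s))
    M=np.array(c["world_to_cam"]); R=M[:3,:3]
    return -R.T@M[:3,3], R.T@np.array([s[0],-s[1],-1])
def atz(c,uv,z):
    o,d=ray(c,uv); return o+d*(z-o[2])/d[2]
E
python3 - <<'E'
from h import *
print(bot.grip_depth, bot.read_state())
for n in("scene","top"):
    c=snap(n); cv2.imwrite(f"pics/{n}0.png",c["frame"][:,:,::-1])
    print(n,ray(c,[320,240]),c["k1"])
    for q in("hopper","gate","gate_grip","mark","stand","tube_brush","lime_block","pliers","paper_tape","sanding_block"):
        print(q,[(np.round(d["bbox"]).tolist(),round(d["confidence"],2)) for d in viewer.find_in(q,n)][:4])
E
```

```text
pics
18.700000000000003 {'t': 0.0, 'joint_pos': array([-1.37290000e+00,  2.64759908e-01,  1.60538048e+00,  2.04403321e-07,
        1.27370798e+00, -3.69284017e-02]), 'qd': array([ 0.00124681,  0.00037324, -0.00071701,  0.00144857,  0.00093052,
        0.00108488]), 'effort': array([ 6.49874710e-04, -5.02117825e+01, -3.56884253e+01,  7.29510770e-02,
        2.95577827e-02, -1.85447889e-04]), 'ee_pos': array([ 156.88000508, -655.71369083,  210.68003602]), 'eef_rot': array([[ 9.72555169e-01,  2.32671972e-01, -4.43296114e-04],
       [ 2.32672379e-01, -9.72552658e-01,  2.21171738e-03],
       [ 8.34758303e-05, -2.25415993e-03, -9.99997456e-01]]), 'wrist_force': array([-0.59599424,  0.15023466, -0.42033046]), 'moment': array([-0.01409864, -0.019991  , -0.08999791]), 'grasp_force': 0.0, 'opening': 1.0051890745540246}
scene (array([-724.20632513, -429.31853147, 1043.45689712]), array([ 0.75201127,  0.27919803, -0.59713315])) -0.08903351901161624
hopper [([391.0, 226.0, 456.0, 325.0], 0.79), ([329.0, 243.0, 368.0, 280.0], 0.24)]
gate [([401.0, 271.0, 442.0, 305.0], 0.58)]
gate_grip [([405.0,
[... 540 characters left out ...]
374907,   82.44181056, 1323.38781153]), array([ 0.62138281, -0.04525882, -0.78255206])) 0.003311939025440301
hopper [([394.0, 233.0, 432.0, 302.0], 0.74), ([168.0, 251.0, 212.0, 289.0], 0.3)]
gate [([397.0, 253.0, 420.0, 281.0], 0.93)]
gate_grip [([395.0, 253.0, 424.0, 280.0], 0.97)]
mark [([391.0, 232.0, 430.0, 303.0], 0.24), ([345.0, 229.0, 350.0, 243.0], 0.22)]
stand [([329.0, 247.0, 346.0, 276.0], 0.47)]
tube_brush [([369.0, 276.0, 382.0, 297.0], 0.71), ([451.0, 265.0, 469.0, 291.0], 0.55), ([345.0, 228.0, 351.0, 245.0], 0.45)]
lime_block [([395.0, 254.0, 421.0, 281.0], 0.19)]
pliers [([466.0, 258.0, 494.0, 283.0], 0.51)]
paper_tape [([397.0, 254.0, 419.0, 283.0], 0.44)]
sanding_block []
```

```bash
python3 - <<'E'
import cv2
a=cv2.imread("pics/scene0.png")[195:345,300:500]; cv2.imwrite("pics/s1.png",cv2.resize(a,None,fx=4,fy=4,interpolation=cv2.INTER_CUBIC))
a=cv2.imread("pics/top0.png")[205:330,320:500]; cv2.imwrite("pics/t1.png",cv2.resize(a,None,fx=4,fy=4,interpolation=cv2.INTER_CUBIC))
E
```

```text
(no output)
```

View pics/s1.png

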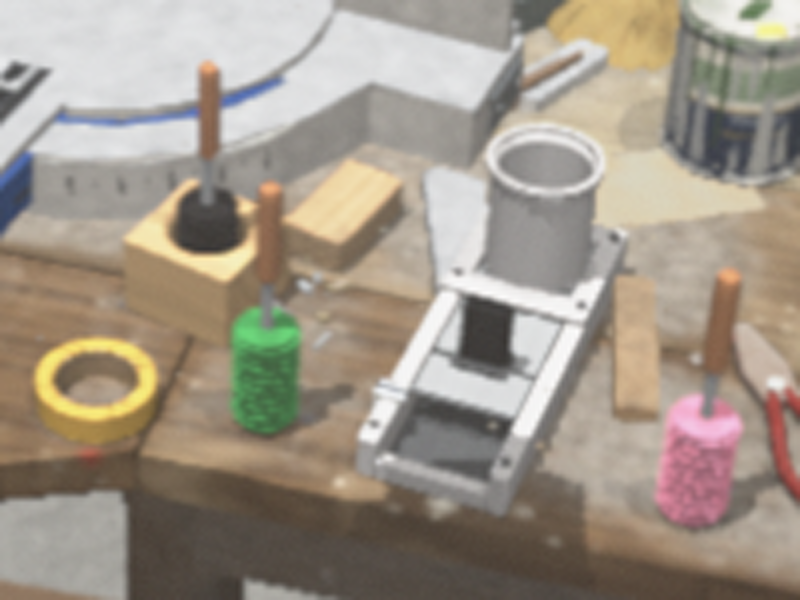

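View pics/t1.png

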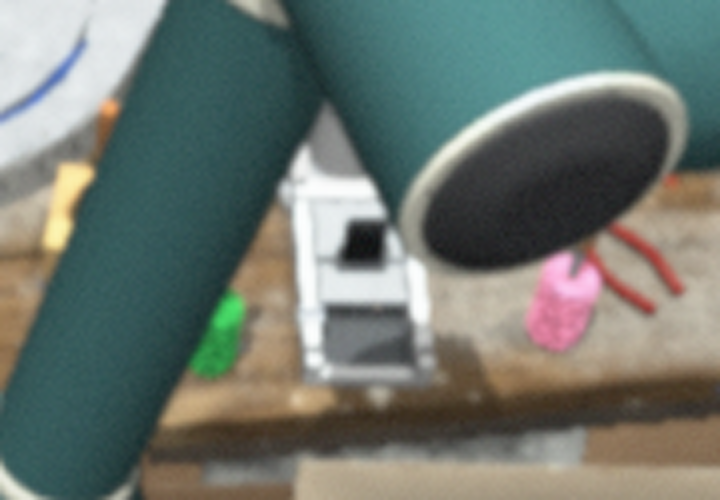

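View pics/top0.png

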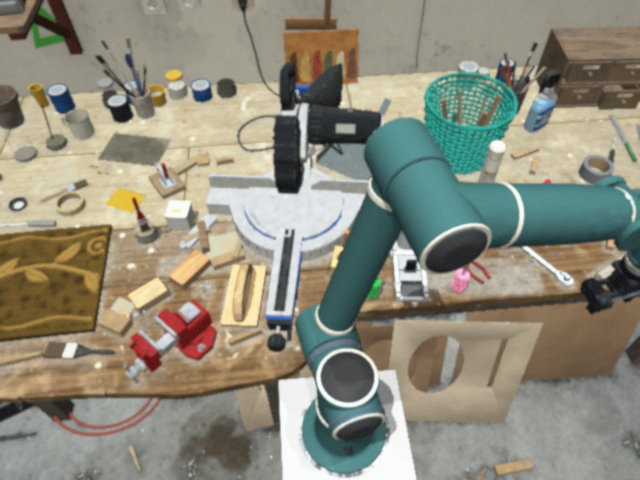

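```bash
python3 - <<'E'
from h import *
c=snap("scene")
f=lambda x,y:((x+.5)/4-.5+300,(y+.5)/4-.5+195)
for n,p,z in[("mouth",(546,160),116),("mark",(390,388),35),("mouthL",(487,160),116),("mouthR",(605,160),116),
 ("railFL",(362,440),30),("railFR",(512,480),30),("railBR",(627,235),30),("stL",(125,240),56),("stB",(195,182),56),("stF",(225,290),56),("stR",(287,228),56),("holeC",(208,222),56),("brushTop",(208,65),186),("grip",(486,297),77)]:
    print(n,np.round(atz(c,f(*p),z),1))
a=c["frame"][220:330,375:465,::-1]; cv2.imwrite("pics/s2.png",cv2.resize(a,None,fx=5.4,fy=5.4,interpolation=cv2.INTER_CUBIC))
E
```

```text
mouth [ 552.7 -266.3  116. ]
mark [ 404.  -206.2   35. ]
mouthL [ 541.6 -231.   116. ]
mouthR [ 563.8 -301.6  116. ]
railFL [ 359.  -200.4   30. ]
railFR [ 352.1 -292.5   30. ]
railBR [ 604.5 -317.9   30. ]
stL [468.4 -15.1  56. ]
stB [541.4 -39.4  56. ]
stF [439.2 -90.8  56. ]
stR [ 511.8 -110.7   56. ]
holeC [502.6 -60.3  56. ]
brushTop [491.7 -62.8 186. ]
grip [ 455.9 -251.4   77. ]
```

drive_tool --jaw '[1,1,1,1,1,1,1,0.6,0.6,0.6]' --translation '[[0,0,-20],[0,0,-20],[0,0,-20],[17.5,-40,0],[17.5,-40,0],[17.5,-40,0],[17.5,-40,0],[17.5,-40,0],[17.5,-40,0],[17.5,-40,0]]' --delta_rot '[[0,0,6.4],[0,0,6.4],[0,0,6.4],[0,0,0],[0,0,0],[0,0,0],[0,0,0],[0,0,0],[0,0,0],[0,0,0]]' --squeeze 20

```text
t: 2.15
ee_pos: [307.5, -388.6, 272.2]
eef_rot: [[0.995, -0.101, 0.001], [-0.101, -0.995, -0.001], [0.001, 0.0, -1.0]]
wrist_force: [0.0, 0.6, 0.5]
opening: 0.753
grasp_force: 0.0
```

```bash
python3 - <<'E'
from h import *
s=bot.read_state();print(s["ee_pos"],s["eef_rot"].round(3),s["opening"],s["wrist_force"],s["joint_pos"])
c=snap("top");cv2.imwrite("pics/t2.png",cv2.resize(c["frame"][205:330,320:500,::-1],None,fx=4,fy=4,interpolation=cv2.INTER_CUBIC))
c=snap("scene")
f=lambda x,y:((x+.5)/4-.5+300,(y+.5)/4-.5+195)
print(atz(c,f(270,187),180),atz(c,f(728,272),180),atz(c,f(706,170),116))
E
```

```text
[ 307.5174845  -388.58285113  272.23506999] [[ 0.995 -0.101  0.001]
 [-0.101 -0.995 -0.001]
 [ 0.001  0.    -1.   ]] 0.7528365689956215 [0.02203759 0.59326435 0.47836445] [-9.51701460e-01 -1.14364160e-01  1.89849915e+00  1.38124749e-04
  1.35670924e+00  7.19749005e-01]
[ 390.86284273 -131.03777458  180.        ] [ 391.5195808  -393.06524141  180.        ] [ 572.30900921 -363.629747    116.        ]
```

View pics/t2.png

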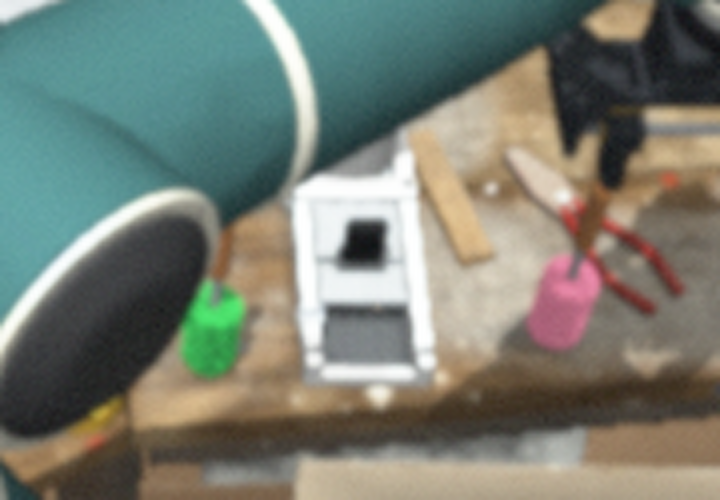

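drive_tool --jaw '[0.8,0.8,0.8,0.8,0.8,0.8,0.8,0.8,0.8,0.8]' --translation '[[16.7,-38,0],[16.7,-38,0],[16.7,-38,0],[16.7,-38,0],[16.7,-38,0],[16.7,-38,0],[16.7,-38,0],[16.7,-38,0],[16.7,-38,0],[0,0,30]]' --delta_rot '[[0,0,0],[0,0,0],[0,0,0],[0,0,0],[0,0,0],[0,0,0],[0,0,0],[0,0,0],[0,0,0],[0,0,0]]'

```text
t: 3.25
ee_pos: [496.1, -62.4, 246.3]
eef_rot: [[0.995, -0.096, 0.01], [-0.096, -0.995, -0.0], [0.01, -0.001, -1.0]]
wrist_force: [0.0, 0.0, 0.3]
opening: 0.799
grasp_force: 0.0
```

```bash
python3 - <<'E'
from h import *
s=bot.read_state();print(s["ee_pos"],s["opening"])
im=cv2.imread("pics/scene0.png")
hsv=cv2.cvtColor(im,cv2.COLOR_BGR2HSV)
c=snap("scene"); cv2.imwrite("pics/s3full.png",c["frame"][:,:,::-1])
for name,(x0,y0,x1,y1) in{"brush":(344,208,360,238),"green":(358,236,375,270)}.items():
    r=hsv[y0:y1,x0:x1]; m=(r[...,0]<14)&(r[...,1]>110); ys,xs=np.nonzero(m)
    print(name,ys.min()+y0,ys.max()+y0,[(y+y0,round(xs[ys==y].mean()+x0,1),(ys==y).sum()) for y in range(0,r.shape[0],3) if (ys==y).any()])
for xy in[(491,-63)]:
    print(proj(c,[[*xy,186],[*xy,116],[*xy,151]]))
# stand/tube check overlays
def overlay(im,R,s,fn,polys):
    x0,y0,x1,y1=R; a=cv2.resize(im[y0:y1,x0:x1],None,fx=s,fy=s,interpolation=cv2.INTER_CUBIC)
    for P in polys:
        q=(proj(c,P)-[x0,y0]+.5)*s-.5
        cv2.polylines(a,[np.round(q*8).astype(np.int32)],True,(255,0,255),1,cv2.LINE_AA,3)
    cv2.imwrite(fn,a)
t=np.linspace(0,2*np.pi,60)
o=np.array([552.7,-266.3]);ax=np.array([.995,-.1]);ay=np.array([.1,.995])
L=lambda x,y,z:[*(o+x*ax+y*ay),z]
circ=lambda cx,cy,r,z:np.c_[cx+r*np.cos(t),cy+r*np.sin(t),0*t+z]
polys=[circ(*o,37,116),[L(-200,47,30),L(55,47,30),L(55,-47,30),L(-200,-47,30)],[L(-200,35,30),L(-60,35,30),L(-60,-35,30),L(-200,-35,30)],
 [L(-112,16,77),L(-98,16,77),L(-98,-16,77),L(-112,-16,77)],[L(-112,16,34),L(-98,16,34),L(-98,-16,34),L(-112,-16,34)],
 circ(490,-64,26,56),circ(491,-63,8,186)]
overlay(im,(325,200,465,325),5.6,"pics/ov.png",polys)
E
```

```text
[496.13705726 -62.38725425 246.34729945] 0.7985890854585055
brush 211 214 [(211, np.float64(351.0), np.int64(1)), (214, np.float64(351.0), np.int64(1))]
green 241 262 [(242, np.float64(367.5), np.int64(4)), (245, np.float64(366.5), np.int64(2)), (254, np.float64(366.0), np.int64(1)), (260, np.float64(367.0), np.int64(1))]
[[351.61302057 211.04696521]
 [351.44729424 234.11461105]
 [351.5298878  222.73468059]]
```

View pics/ov.png

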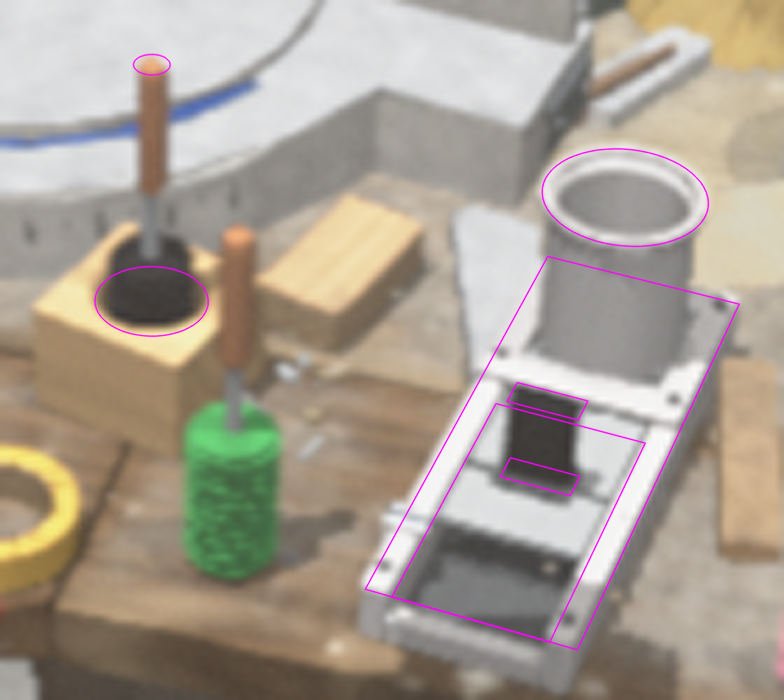

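drive_tool --jaw '[0.8,0.8,0.8,0.8,0.8,0.8,0,0,0,0]' --translation '[[0,0,0],[0,0,25],[0,0,30],[0,0,30],[0,0,20],[0,0,0],[0,0,0],[0,0,0],[0,0,0],[0,0,0]]' --delta_rot '[[0,0,0],[0,0,0],[0,0,0],[0,0,0],[0,0,0],[0,0,0],[0,0,0],[0,0,0],[0,0,0],[0,0,0]]' --squeeze 25

```text
t: 4.3
ee_pos: [491.7, -65.2, 138.4]
eef_rot: [[0.995, -0.1, 0.002], [-0.1, -0.995, -0.0], [0.002, 0.0, -1.0]]
wrist_force: [0.2, 0.0, -0.2]
opening: 0.457
grasp_force: 0.0
```

```bash
python3 - <<'E'
from h import *
s=bot.read_state();print(s["ee_pos"],s["eef_rot"].round(4),s["opening"]*88,s["grasp_force"],s["wrist_force"])
c=snap("top");cv2.imwrite("pics/t3full.png",c["frame"][:,:,::-1])
c=snap("scene")
cv2.imwrite("pics/s4.png",cv2.resize(c["frame"][170:330,310:470,::-1],None,fx=3.75,fy=3.75,interpolation=cv2.INTER_CUBIC))
E
```

```text
[491.69551807 -65.17984967 138.41504829] [[ 9.950e-01 -1.002e-01  2.400e-03]
 [-1.002e-01 -9.950e-01 -5.000e-04]
 [ 2.400e-03  2.000e-04 -1.000e+00]] 40.17434063654362 0.0 [ 0.20332328  0.01027516 -0.16917804]
```

View pics/s4.png

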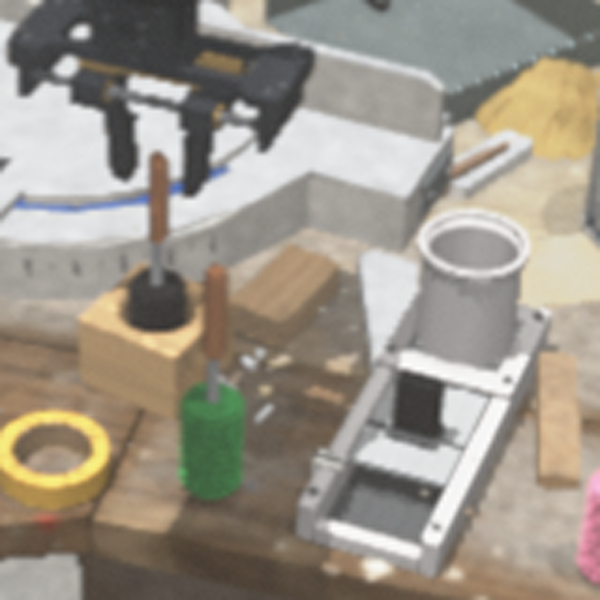

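```bash
python3 - <<'E'
from h import *
c=snap("scene")
def cr(P): return ((proj(c,P)-[310,170]+.5)*3.75-.5).round(0).tolist()
p=np.array([491.7,-65.2,138.4]);y=np.array([.1,.995,0])
print(cr([p,p+24*y,p-24*y,[491,-63,186],[491,-63,116], p+[40,0,0],p+[40,0,0]+24*y,p+[40,0,0]-24*y,p+[0,0,25]+24*y,p+[0,0,25]-24*y]))
E
```

```text
[[160.0, 215.0], [127.0, 206.0], [194.0, 223.0], [157.0, 155.0], [157.0, 242.0], [178.0, 182.0], [145.0, 174.0], [211.0, 190.0], [127.0, 176.0], [195.0, 192.0]]
```

drive_tool --jaw '[0,0,0,0,0,0,0,0,0,0]' --translation '[[0,0,0],[0,0,0],[0,0,0],[0,0,0],[0,0,0],[0,0,0],[0,0,0],[0,0,0],[0,0,0],[0,0,0]]' --delta_rot '[[0,0,0],[0,0,0],[0,0,0],[0,0,0],[0,0,0],[0,0,0],[0,0,0],[0,0,0],[0,0,0],[0,0,0]]'

```text
t: 5.45
ee_pos: [490.8, -64.9, 137.1]
eef_rot: [[0.995, -0.1, 0.0], [-0.1, -0.995, -0.0], [0.0, -0.0, -1.0]]
wrist_force: [-0.1, 0.4, 1.3]
opening: 0.166
grasp_force: 25.0
```

```bash
python3 - <<'E'
from h import *
s=bot.read_state();print(s["ee_pos"],s["opening"]*88,s["grasp_force"],s["wrist_force"],s["moment"])
c=snap("scene")
a=cv2.resize(c["frame"][170:290,320:400,::-1],None,fx=5,fy=5,interpolation=cv2.INTER_CUBIC)
c=snap("top");cv2.imwrite("pics/t4.png",c["frame"][:,:,::-1])
b=cv2.resize(c["frame"][200:320,310:400,::-1],None,fx=4.4,fy=5,interpolation=cv2.INTER_CUBIC)
cv2.imwrite("pics/s5.png",np.hstack([a,b]))
E
```

```text
[490.80912853 -64.92639166 137.07431056] 14.575669862146267 25.0082654657308 [-0.12559248  0.41115104  1.25919179] [ 0.13857458 -0.03093975  0.00270836]
```

View pics/s5.png

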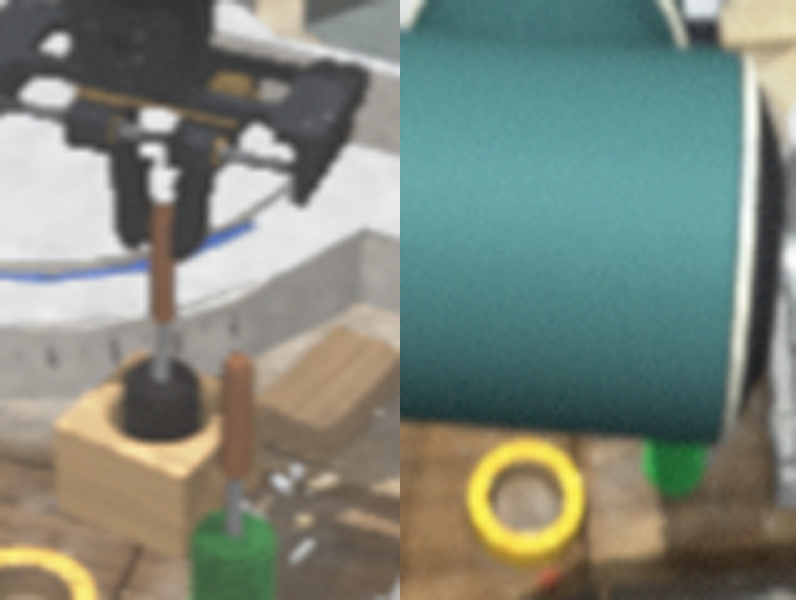

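```bash
python3 - <<'E'
from h import *
s=bot.read_state()
T=snap("top");S=snap("scene")
cv2.imwrite("pics/s6full.png",S["frame"][:,:,::-1])
def panel(im,c,p,yd,xd,h,thick,size=(400,300),k=5,z2=0):
    p=np.array(p);yd=np.array([*yd,0]);xd=np.array([*xd,0]);zz=np.array([0,0,1])
    ctr=proj(c,[p+[0,0,15]])[0].astype(int); w,hh=size[0]//k//2,size[1]//k//2
    x0,y0=max(ctr[0]-w,0),max(ctr[1]-hh,0); x0=min(x0,640-2*w)
    a=cv2.resize(im[y0:y0+2*hh,x0:x0+2*w],None,fx=k,fy=k,interpolation=cv2.INTER_CUBIC)
    for sg in(1,-1):
        for z in(0,45):
            q=[p+sg*yd*h+xd*9+zz*z,p+sg*yd*(h+thick)+xd*9+zz*z,p+sg*yd*(h+thick)-xd*9+zz*z,p+sg*yd*h-xd*9+zz*z]
            q=(proj(c,q)-[x0,y0]+.5)*k-.5
            cv2.polylines(a,[np.round(q*8).astype(np.int32)],True,(255,0,255) if z==0 else (0,255,255),1,cv2.LINE_AA,3)
    return cv2.resize(a,size)
A=panel(cv2.imread("pics/top0.png"),T,[156.9,-655.7,210.7],(.233,-.973),(.973,.233),44,17)
B=panel(cv2.imread("pics/s3full.png"),S,[496.1,-62.4,246.3],(.1,.995),(.995,-.1),35,17)
C=panel(cv2.imread("pics/s6full.png"),S,s["ee_pos"],(.1,.995),(.995,-.1),7.3,17)
D=panel(cv2.imread("pics/scene0.png"),S,[156.9,-655.7,210.7],(.233,-.973),(.973,.233),44,17)
cv2.imwrite("pics/m.png",np.vstack([np.hstack([A,B]),np.hstack([C,D])]))
E
```

```text
(no output)
```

View pics/m.png

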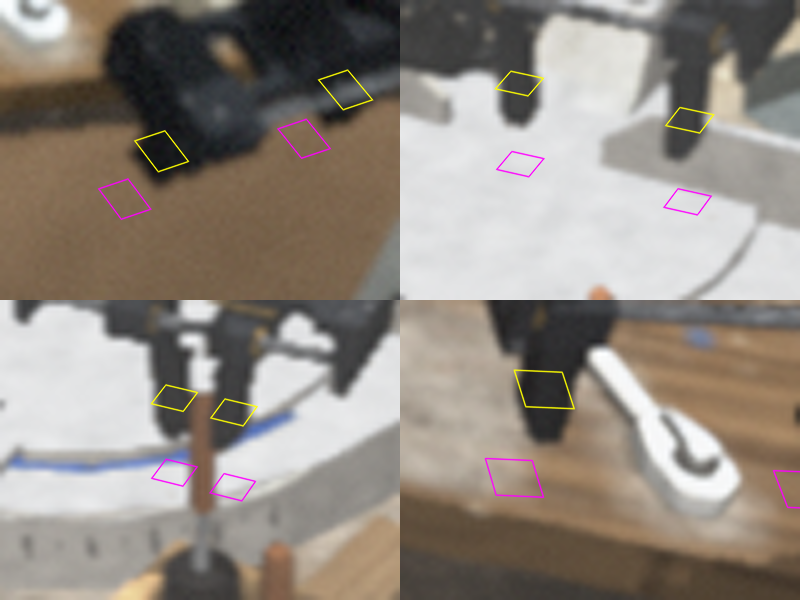

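drive_tool --jaw '[0,0,0,0,0,0,0,0,0,0]' --translation '[[0,0,-5],[0,0,-15],[0,0,-20],[0,0,-25],[0,0,-30],[0,0,-25],[0,0,-10],[0,0,0],[0,0,0],[0,0,0]]' --delta_rot '[[0,0,0],[0,0,0],[0,0,0],[0,0,0],[0,0,0],[0,0,0],[0,0,0],[0,0,0],[0,0,0],[0,0,0]]' --squeeze 40

```text
t: 6.65
ee_pos: [489.7, -64.8, 265.2]
eef_rot: [[0.995, -0.1, -0.003], [-0.1, -0.995, 0.001], [-0.003, -0.0, -1.0]]
wrist_force: [0.0, 0.2, -1.2]
opening: 0.167
grasp_force: 40.0
```

```bash
python3 - <<'E'
from h import *
s=bot.read_state();p=s["ee_pos"];print(p,s["opening"]*88,s["grasp_force"],s["wrist_force"])
c=snap("scene");cv2.imwrite("pics/s7full.png",c["frame"][:,:,::-1])
k=4.6;x0,y0=325,150
a=cv2.resize(c["frame"][y0:y0+130,x0:x0+85,::-1],None,fx=k,fy=k,interpolation=cv2.INTER_CUBIC)
t=np.linspace(0,2*np.pi,40);b=np.array([491,-63,p[2]-131])
for r,z in((8,180),(8,110),(21,75),(21,0)):
    q=np.c_[b[0]+r*np.cos(t),b[1]+r*np.sin(t),b[2]+z+0*t]
    cv2.polylines(a,[np.round(((proj(c,q)-[x0,y0]+.5)*k-.5)*8).astype(np.int32)],True,(255,0,255),1,cv2.LINE_AA,3)
T=snap("top");cv2.imwrite("pics/t7full.png",T["frame"][:,:,::-1])
cv2.imwrite("pics/s7.png",a)
E
```

```text
[489.66190306 -64.7530816  265.17651599] 14.718815344536884 39.990347446873784 [ 0.04976487  0.20852538 -1.23242744]
```

View pics/s7.png

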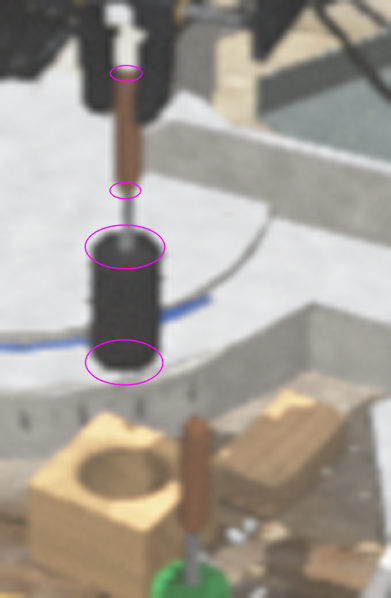

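drive_tool --jaw '[0,0,0,0,0,0,0,0,0,0]' --translation '[[6,14,0],[10,24,0],[13,31,0],[14,33,0],[14,33,0],[12,28,0],[8,20,0],[4.7,11,0],[0,0,0],[0,0,0]]' --delta_rot '[[0,0,0],[0,0,0],[0,0,0],[0,0,0],[0,0,0],[0,0,0],[0,0,0],[0,0,0],[0,0,0],[0,0,0]]'

```text
t: 7.75
ee_pos: [552.4, -265.5, 266.7]
eef_rot: [[0.995, -0.1, -0.001], [-0.1, -0.995, 0.001], [-0.001, -0.001, -1.0]]
wrist_force: [-0.3, -0.3, -0.7]
opening: 0.166
grasp_force: 40.0
```

```bash
python3 - <<'E'
from h import *
s=bot.read_state();p=s["ee_pos"];print(p,s["opening"]*88,s["grasp_force"],s["wrist_force"])
c=snap("scene");cv2.imwrite("pics/s8full.png",c["frame"][:,:,::-1])
print("hole",atz(c,((125+.5)/4.6-.5+325,(473+.5)/4.6-.5+150),56))
# bristle head centroid by darkness, vs predicted
g=c["frame"].max(2)
uv=proj(c,[[p[0],p[1],p[2]-131+z] for z in(0,37,75,180)]);print(uv)
for v in range(int(uv[1][1])-8,int(uv[0][1])+10,3):
    r=g[v,400:470]; xs=np.nonzero(r<75)[0]+400; print(v,xs.min() if len(xs) else None,xs.max() if len(xs) else None,len(xs))
T=snap("top");cv2.imwrite("pics/t8full.png",T["frame"][:,:,::-1])
for q in("tube_brush","stand","hopper","mark"):
  for n in("scene","top"):
    print(q,n,[(np.round(d["bbox"]).tolist(),round(d["confidence"],2)) for d in viewer.find_in(q,n)][:3])
E
```

```text
[ 552.35934539 -265.496344    266.70120506] 14.590689971228667 39.990555960685015 [-0.3084162  -0.34317079 -0.73588721]
hole [493.37860202 -63.55156597  56.        ]
[[436.47272939 228.26495409]
 [437.77372722 216.01323096]
 [439.1403557  203.06343231]
 [443.0821849  165.23528825]]
208 431 445 15
211 431 445 15
214 431 444 14
217 429 444 16
220 430 444 15
223 430 443 14
226 431 443 13
229 434 440 7
232 None None 0
235 None None 0
tube_brush scene [([427.0, 163.0, 446.0, 229.0], 0.9), ([465.0, 261.0, 486.0, 326.0], 0.87)]
tube_brush top [([367.0, 258.0, 382.0, 296.0], 0.89), ([412.0, 176.0, 423.0, 222.0], 0.73), ([452.0, 250.0, 473.0, 292.0], 0.68)]
stand scene [([333.0, 242.0, 372.0, 282.0], 0.64), ([389.0, 229.0, 457.0, 324.0], 0.59)]
stand top [([330.0, 248.0, 364.0, 280.0], 0.78), ([398.0, 253.0, 420.0, 282.0], 0.4)]
hopper scene [([387.0, 231.0, 455.0, 324.0], 0.86)]
hopper top [([392.0, 220.0, 431.0, 306.0], 0.6)]
mark scene [([395.0, 290.0, 400.0, 297.0], 0.47)]
mark top []
```

drive_tool --jaw '[0,0,0,0,0,0,0,0,0,0]' --translation '[[0,0,8],[0,0,12],[0,0,15],[0,0,18],[0,0,18],[0,0,15],[0,0,10],[0,0,5],[0,0,2],[0,0,0]]' --delta_rot '[[0,0,0],[0,0,0],[0,0,0],[0,0,0],[0,0,0],[0,0,0],[0,0,0],[0,0,0],[0,0,0],[0,0,0]]'

```text
t: 9.25
ee_pos: [552.9, -266.3, 164.3]
eef_rot: [[0.995, -0.1, 0.0], [-0.1, -0.995, -0.0], [0.001, 0.0, -1.0]]
wrist_force: [-0.2, 1.5, -1.7]
opening: 0.165
grasp_force: 40.0
```

```bash
python3 - <<'E'
from h import *
s=bot.read_state();p=s["ee_pos"];print(p,s["opening"]*88,s["grasp_force"],s["wrist_force"],s["moment"])
c=snap("scene");cv2.imwrite("pics/s9full.png",c["frame"][:,:,::-1])
for q in("tube_brush","hopper"):print([(np.round(d["bbox"]).tolist(),round(d["confidence"],2)) for d in viewer.find_in(q,"scene")][:3])
print(proj(c,[[p[0],p[1],p[2]-131+z] for z in(0,110,180)]))
E
```

```text
[ 552.87355274 -266.27991941  164.27863735] 14.549439930936154 39.99034081120044 [-0.23506647  1.45063529 -1.70061878] [ 0.0193268  -0.03878724 -0.01198084]
[([426.0, 201.0, 442.0, 242.0], 0.83), ([465.0, 262.0, 483.0, 329.0], 0.74), ([359.0, 240.0, 373.0, 302.0], 0.65)]
[([389.0, 227.0, 456.0, 324.0], 0.74)]
[[433.3562405  260.37935098]
 [437.08779569 225.72444912]
 [439.5943036  202.11337547]]
```

drive_tool --jaw '[0,0,0,0,0,0,0,0,0,0]' --translation '[[0,0,1],[0,0,1],[0,0,1],[0,0,0.5],[0,0,0.5],[0,0,0],[0,0,0],[0,0,0],[0,0,0],[0,0,0]]' --delta_rot '[[0,0,0],[0,0,0],[0,0,0],[0,0,0],[0,0,0],[0,0,0],[0,0,0],[0,0,0],[0,0,0],[0,0,0]]'

```text
t: 10.4
ee_pos: [552.6, -266.1, 160.0]
eef_rot: [[0.995, -0.1, 0.0], [-0.1, -0.995, -0.0], [0.0, 0.0, -1.0]]
wrist_force: [0.4, 1.1, -1.2]
opening: 0.163
grasp_force: 40.0
```

drive_tool --jaw '[0,0,0,0,0,0,0,0,0,0]' --translation '[[0,0,0.5],[0,0,0.5],[0,0,0.5],[0,0,0.5],[0,0,0],[0,0,0],[0,0,0],[0,0,0],[0,0,0],[0,0,0]]' --delta_rot '[[0,0,0],[0,0,0],[0,0,0],[0,0,0],[0,0,0],[0,0,0],[0,0,0],[0,0,0],[0,0,0],[0,0,0]]'

```text
t: 11.4
ee_pos: [553.2, -266.4, 159.0]
eef_rot: [[0.995, -0.1, 0.001], [-0.1, -0.995, -0.001], [0.002, 0.001, -1.0]]
wrist_force: [-0.1, 0.6, 5.2]
opening: 0.163
grasp_force: 40.0
```

drive_tool --jaw '[0,0,0,0,0,0,0,0,0,0]' --translation '[[0,0,-8],[0,0,-16],[0,0,-22],[0,0,-22],[0,0,-16],[0,0,-8],[0,0,0],[0,0,0],[0,0,8],[0,0,14]]' --delta_rot '[[0,0,0],[0,0,0],[0,0,0],[0,0,0],[0,0,0],[0,0,0],[0,0,0],[0,0,0],[0,0,0],[0,0,0]]'

```text
t: 12.4
ee_pos: [552.6, -266.1, 227.0]
eef_rot: [[0.995, -0.1, 0.0], [-0.1, -0.995, -0.0], [0.0, 0.0, -1.0]]
wrist_force: [0.6, -1.3, -0.3]
opening: 0.165
grasp_force: 40.0
```

drive_tool --jaw '[0,0,0,0,0,0,0,0,0,0]' --translation '[[0,0,18],[0,0,18],[0,0,16],[0,0,10],[0,0,5],[0,0,2],[0,0,1],[0,0,0],[0,0,0],[0,0,0]]' --delta_rot '[[0,0,0],[0,0,0],[0,0,0],[0,0,0],[0,0,0],[0,0,0],[0,0,0],[0,0,0],[0,0,0],[0,0,0]]'

```text
t: 13.4
ee_pos: [553.2, -266.4, 159.0]
eef_rot: [[0.995, -0.1, 0.002], [-0.1, -0.995, -0.001], [0.002, 0.001, -1.0]]
wrist_force: [0.1, 0.2, 3.7]
opening: 0.17
grasp_force: 40.0
```

drive_tool --jaw '[0,0,0,0,0,0,0,0,0,0]' --translation '[[0,0,-8],[0,0,-16],[0,0,-20],[0,0,-22],[0,0,-22],[0,0,-16],[0,0,-8],[0,0,0],[-6,-14,0],[-10,-24,0]]' --delta_rot '[[0,0,0],[0,0,0],[0,0,0],[0,0,0],[0,0,0],[0,0,0],[0,0,0],[0,0,0],[0,0,0],[0,0,0]]'

```text
t: 14.4
ee_pos: [539.4, -226.2, 268.0]
eef_rot: [[0.995, -0.102, -0.003], [-0.102, -0.995, 0.001], [-0.003, -0.001, -1.0]]
wrist_force: [-0.7, 1.4, -0.9]
opening: 0.165
grasp_force: 40.0
```

drive_tool --jaw '[0,0,0,0,0,0,0,0,0,0]' --translation '[[-13,-31,0],[-14,-33,0],[-14,-33,0],[-12,-28,0],[-8,-20,0],[-4.2,-11.3,0],[0,0,0],[0,0,0],[0,0,0],[0,0,0]]' --delta_rot '[[0,0,0],[0,0,0],[0,0,0],[0,0,0],[0,0,0],[0,0,0],[0,0,0],[0,0,0],[0,0,0],[0,0,0]]'

```text
t: 15.4
ee_pos: [491.5, -65.5, 269.8]
eef_rot: [[0.995, -0.101, -0.0], [-0.101, -0.995, -0.0], [-0.0, 0.0, -1.0]]
wrist_force: [-0.2, -0.0, -1.0]
opening: 0.167
grasp_force: 40.0
```

```bash
python3 - <<'E'
from h import *
s=bot.read_state();p=s["ee_pos"];print(p,s["opening"]*88,s["grasp_force"],s["wrist_force"])
c=snap("scene");g=c["frame"].max(2)
uv=proj(c,[[p[0],p[1],p[2]-130+z] for z in(0,20,37,75,180)]);print(uv)
for v in range(int(uv[2][1])-4,int(uv[0][1])+8,3):
    r=g[v,325:380]; xs=np.nonzero(r<75)[0]+325; print(v,(xs.min(),xs.max()) if len(xs) else None)
E
```

```text
[491.48449797 -65.5110834  269.84668613] 14.73917893377462 39.99067719792947 [-0.16154838 -0.03733313 -0.97303784]
[[352.52401851 226.46146159]
 [352.57921475 219.87662129]
 [352.62634541 214.19987512]
 [352.7323698  201.23973509]
 [353.02947694 163.38131441]]
210 (np.int64(347), np.int64(359))
213 (np.int64(346), np.int64(359))
216 (np.int64(346), np.int64(359))
219 (np.int64(346), np.int64(359))
222 (np.int64(346), np.int64(358))
225 (np.int64(347), np.int64(358))
228 None
231 None
```

drive_tool --jaw '[0,0,0,0,0,0,0,0,0,0]' --translation '[[0,-1,10],[0,0,20],[0,0,25],[0,0,20],[0,0,15],[0,0,15],[0,0,15],[0,0,8],[0,0,2],[0,0,0]]' --delta_rot '[[0,0,0],[0,0,0],[0,0,0],[0,0,0],[0,0,0],[0,0,0],[0,0,0],[0,0,0],[0,0,0],[0,0,0]]'

```text
t: 16.45
ee_pos: [491.5, -63.7, 140.0]
eef_rot: [[0.995, -0.1, 0.0], [-0.1, -0.995, 0.0], [0.0, -0.0, -1.0]]
wrist_force: [-0.6, -0.0, -0.6]
opening: 0.167
grasp_force: 40.0
```

drive_tool --jaw '[0,0,0,0,0,0,0,0,0,0]' --translation '[[0,0,1],[0,0,1],[0,0,1],[0,0,0.5],[0,0,0.5],[0,0,0],[0,0,0],[0,0,0],[0,0,0],[0,0,0]]' --delta_rot '[[0,0,0],[0,0,0],[0,0,0],[0,0,0],[0,0,0],[0,0,0],[0,0,0],[0,0,0],[0,0,0],[0,0,0]]'

```text
t: 17.45
ee_pos: [492.2, -63.7, 136.9]
eef_rot: [[0.995, -0.1, 0.002], [-0.1, -0.995, -0.0], [0.002, 0.0, -1.0]]
wrist_force: [-0.5, 0.7, 5.7]
opening: 0.166
grasp_force: 40.0
```

drive_tool --jaw '[0.6,0.6,0.6,0.6,0.6,0.6,0.6,0.6,0.6,0.6]' --translation '[[0,0,-0.5],[0,0,0],[0,0,0],[0,0,0],[0,0,0],[0,0,0],[0,0,-8],[0,0,-20],[0,0,-30],[0,0,-30]]' --delta_rot '[[0,0,0],[0,0,0],[0,0,0],[0,0,0],[0,0,0],[0,0,0],[0,0,0],[0,0,0],[0,0,0],[0,0,0]]'

```text
t: 18.45
ee_pos: [491.0, -63.6, 225.6]
eef_rot: [[0.995, -0.1, -0.001], [-0.1, -0.995, 0.0], [-0.001, -0.0, -1.0]]
wrist_force: [0.1, 0.4, 0.5]
opening: 0.6
grasp_force: 0.0
```

```bash
python3 - <<'E'
from h import *
s=bot.read_state();p=s["ee_pos"];print(p,s["opening"]*88,s["wrist_force"])
c=snap("scene");cv2.imwrite("pics/s10.png",c["frame"][:,:,::-1])
print([(np.round(d["bbox"]).tolist(),round(d["confidence"],2)) for d in viewer.find_in("tube_brush","scene")][:3])
for q in("mark","gate_grip","gate"):print(q,[(np.round(d["bbox"],1).tolist(),round(d["confidence"],2)) for d in viewer.find_in(q,"scene")][:3])
E
```

```text
[491.00523761 -63.62439876 225.62753736] 52.813718412227686 [0.11239902 0.4423418  0.54075957]
[([342.0, 212.0, 359.0, 258.0], 0.97), ([358.0, 239.0, 372.0, 302.0], 0.84), ([463.0, 264.0, 483.0, 328.0], 0.6)]
mark [([387.4, 229.5, 458.7, 323.5], 0.62)]
gate_grip [([404.7, 272.3, 438.4, 300.5], 0.56)]
gate [([182.3, 211.2, 221.1, 237.6], 0.65), ([331.1, 243.9, 374.0, 284.8], 0.16)]
```

drive_tool --jaw '[0.6,0.6,0.6,0.6,0.6,0.6,0.6,0.6,0.6,0.6]' --translation '[[-2,15,-10],[-3,25,0],[-4,32,0],[-4,34,0],[-4,34,0],[-3,28,0],[-2.6,20,0],[-1,7.4,0],[0,0,0],[0,0,0]]' --delta_rot '[[0,0,0],[0,0,0],[0,0,0],[0,0,0],[0,0,0],[0,0,0],[0,0,0],[0,0,0],[0,0,0],[0,0,0]]'

```text
t: 19.7
ee_pos: [448.1, -254.8, 233.6]
eef_rot: [[0.995, -0.1, -0.001], [-0.1, -0.995, 0.001], [-0.001, -0.001, -1.0]]
wrist_force: [-0.5, 0.0, 0.3]
opening: 0.599
grasp_force: 0.0
```

```bash
python3 - <<'E'
from h import *
s=bot.read_state();p=s["ee_pos"];print(p,s["opening"]*88)
S=snap("scene");T=snap("top");cv2.imwrite("pics/t11.png",T["frame"][:,:,::-1]);cv2.imwrite("pics/s11.png",S["frame"][:,:,::-1])
o=np.array([552.7,-266.3]);ax=np.array([.995,-.1]);ay=np.array([.1,.995])
L=lambda x,y,z:[*(o+x*ax+y*ay),z]
t=np.linspace(0,2*np.pi,60)
def ov(c,fr,R,k,size):
    x0,y0,x1,y1=R;a=cv2.resize(fr[y0:y1,x0:x1,::-1],size,interpolation=cv2.INTER_CUBIC);k=size[0]/(x1-x0)
    for P in[[L(-200,47,30),L(55,47,30),L(55,-47,30),L(-200,-47,30)],[L(-112,16,77),L(-98,16,77),L(-98,-16,77),L(-112,-16,77)],np.c_[o[0]+37*np.cos(t),o[1]+37*np.sin(t),0*t+116]]:
        cv2.polylines(a,[np.round(((proj(c,P)-[x0,y0]+.5)*k-.5)*8).astype(np.int32)],True,(255,0,255),1,cv2.LINE_AA,3)
    return a
A=ov(T,T["frame"],(380,205,440,310),0,(343,600)); 
# unmarked scene, rectified view of plane z=35 along left rail, 3 px/mm: x from -190..-60, y from -60..60
xs=np.arange(-200,-60,.4);ys=np.arange(60,-60,-.4)
def rect(c,z):
    P=np.array([L(x,y,z) for x in xs for y in ys]);q=proj(c,P).reshape(len(xs),len(ys),2).astype(np.float32)
    return cv2.remap(c["frame"][:,:,::-1].copy(),q[...,0],q[...,1],cv2.INTER_CUBIC)[::-1]
B=cv2.resize(rect(S,35),(228,266));C=cv2.resize(rect(T,35),(228,266))
B=rect(S,35)[:,:150];C=rect(T,35)[:,:150]
B,C=[cv2.resize(i,(228,600)) for i in(B,C)]
cv2.imwrite("pics/m2.png",np.hstack([A,B,C]))
np.save("pics/rs.npy",rect(S,35));np.save("pics/rt.npy",rect(T,35))
E
```

```text
[ 448.05925087 -254.81300395  233.60849543] 52.73711959023971
```

View pics/m2.png

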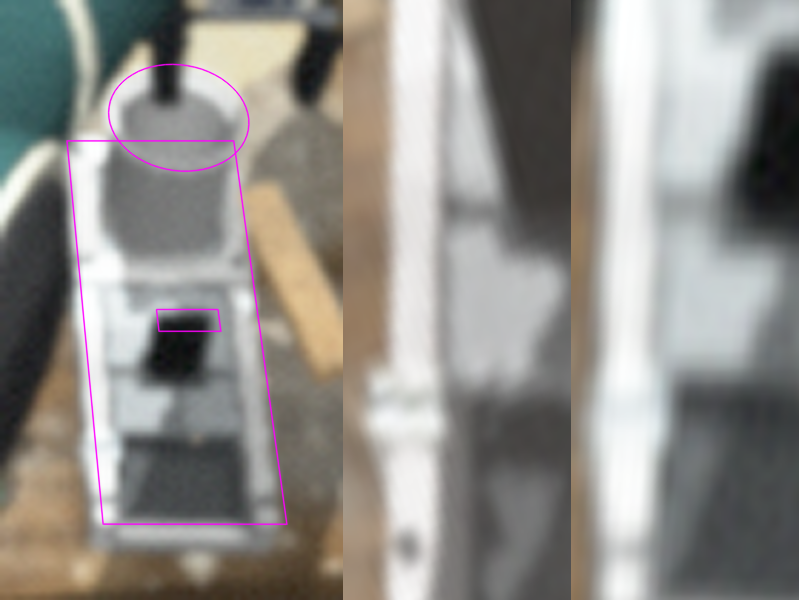

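```bash
cat > prof.py <<'E'
from h import *
o=np.array([552.7,-266.3]);ax=np.array([.995,-.1]);ay=np.array([.1,.995])
xs=np.arange(-200,-60,1.)
def prof(c,z,y0,y1):
    out=[]
    for y in np.arange(y0,y1+.1,1):
        P=np.c_[o+xs[:,None]*ax+y*ay,0*xs+z];q=proj(c,P).astype(np.float32)[None]
        out.append(cv2.remap(cv2.cvtColor(c["frame"],cv2.COLOR_RGB2GRAY).astype(np.float32),q[...,0],q[...,1],cv2.INTER_CUBIC)[0])
    return np.mean(out,0).round().astype(int)
E
python3 - <<'E'
from prof import *
for n in("scene","top"):
    c=snap(n)
    print(n,"mark z35");[print(y,prof(c,35,y,y+5)[20:75].tolist()) for y in(36,41,47)]
    print("line z28");[print(y,prof(c,28,y,y+5)[70:115].tolist()) for y in(20,-28)]
E
```

```text
scene mark z35
36 [231, 232, 232, 232, 232, 233, 233, 232, 232, 233, 232, 229, 226, 221, 216, 211, 210, 213, 219, 227, 235, 239, 238, 232, 222, 212, 204, 201, 206, 215, 224, 232, 236, 237, 236, 233, 230, 227, 223, 220, 218, 217, 216, 215, 215, 216, 216, 217, 217, 218, 217, 216, 216, 216, 216]
41 [238, 239, 241, 241, 240, 239, 240, 240, 241, 241, 240, 239, 237, 234, 230, 226, 225, 225, 228, 234, 239, 241, 239, 231, 220, 209, 203, 204, 210, 218, 227, 232, 235, 236, 236, 236, 234, 232, 230, 228, 227, 226, 227, 228, 229, 228, 228, 228, 227, 227, 228, 229, 229, 228, 228]
47 [171, 172, 173, 174, 174, 175, 175, 175, 177, 180, 183, 185, 185, 184, 184, 185, 191, 200, 211, 222, 232, 239, 240, 234, 222, 209, 199, 197, 203, 213, 220, 218, 211, 199, 186, 174, 164, 158, 153, 150, 148, 149, 150, 151, 152, 153, 155, 154, 153, 153, 154, 154, 154, 153, 152]
line z28
20 [189, 189, 189, 189, 190, 190, 190, 190, 190, 190, 190, 190, 190, 190, 189, 187, 185, 182, 178, 174, 170, 165, 159, 152, 145, 138, 131, 126, 123, 126, 132, 141, 148, 155, 159, 160, 158, 156, 153, 150, 146, 141, 137, 132, 127]
-28 [134, 
[... 835 characters left out ...]
7, 237, 238, 238, 238, 238, 237, 237, 236, 237, 238, 238, 237, 234, 232, 229, 228, 227, 227, 229, 231, 233, 234, 235, 234, 233, 230, 227, 225, 221, 218, 216, 214, 213, 213, 213, 213, 215, 216, 217, 218, 220, 221, 222, 223, 224, 224]
line z28
20 [208, 208, 207, 207, 206, 206, 206, 206, 206, 206, 205, 203, 201, 198, 194, 189, 184, 180, 174, 169, 166, 161, 156, 150, 147, 145, 143, 144, 147, 153, 159, 166, 173, 183, 189, 194, 200, 206, 210, 213, 216, 219, 221, 222, 223]
-28 [139, 138, 138, 137, 137, 137, 137, 137, 137, 137, 137, 138, 138, 138, 138, 138, 138, 137, 135, 132, 129, 125, 121, 118, 116, 116, 118, 120, 124, 129, 135, 139, 142, 147, 150, 152, 154, 156, 156, 156, 156, 156, 156, 156, 156]
```

drive_tool --jaw '[0.6,0.6,0.6,0.6,0.6,0.6,0.6,0.6,0.6,0.6]' --translation '[[1,0,12],[0,0,25],[0,0,30],[0,0,30],[0,0,30],[0,0,25],[0,0,20],[0,0,14],[0,0,7],[0,0,0]]' --delta_rot '[[0,0,0],[0,0,0],[0,0,0],[0,0,0],[0,0,0],[0,0,0],[0,0,0],[0,0,0],[0,0,0],[0,0,0]]'

```text
t: 20.9
ee_pos: [448.8, -255.3, 40.5]
eef_rot: [[0.995, -0.1, -0.002], [-0.1, -0.995, 0.001], [-0.002, -0.001, -1.0]]
wrist_force: [-0.2, -0.6, 0.2]
opening: 0.602
grasp_force: 0.0
```

drive_tool --jaw '[0,0,0,0,0,0,0,0,0,0]' --translation '[[0,0,0],[0,0,0],[0,0,0],[0,0,0],[0,0,0],[0,0,0],[0,0,0],[0,0,0],[0,0,0],[0,0,0]]' --delta_rot '[[0,0,0],[0,0,0],[0,0,0],[0,0,0],[0,0,0],[0,0,0],[0,0,0],[0,0,0],[0,0,0],[0,0,0]]' --squeeze 50

```text
t: 21.9
ee_pos: [450.4, -254.9, 42.6]
eef_rot: [[0.995, -0.101, 0.002], [-0.101, -0.995, 0.001], [0.002, -0.002, -1.0]]
wrist_force: [2.0, 4.4, 3.0]
opening: 0.352
grasp_force: 50.0
```

drive_tool --jaw '[0,0,0,0,0,0,0,0,0,0]' --translation '[[-2,-0.5,0],[-5,0,0],[-8,0,0],[-9,0,0],[-9,0,0],[-8,0,0],[-5,0,0],[-3,0,0],[0,0,0],[0,0,0]]' --delta_rot '[[0,0,0],[0,0,0],[0,0,0],[0,0,0],[0,0,0],[0,0,0],[0,0,0],[0,0,0],[0,0,0],[0,0,0]]' --squeeze 60

```text
t: 22.9
ee_pos: [403.0, -249.6, 42.6]
eef_rot: [[0.995, -0.102, 0.005], [-0.102, -0.995, 0.001], [0.005, -0.002, -1.0]]
wrist_force: [7.3, 6.4, -0.0]
opening: 0.349
grasp_force: 60.0
```

```bash
python3 - <<'E'
from prof import *
s=bot.read_state();p=s["ee_pos"];print(p,s["opening"]*88,s["grasp_force"],s["wrist_force"],"local",(p[:2]-o)@ax,(p[:2]-o)@ay)
for n in("scene","top"):
    c=snap(n);cv2.imwrite(f"pics/{n}12.png",c["frame"][:,:,::-1])
    print(n,"mark z35");[print(y,prof(c,35,y,y+5)[30:65].tolist()) for y in(36,41)]
    print("line z28");[print(y,prof(c,28,y,y+5)[20:75].tolist()) for y in(20,26,-26,-31)]
E
```

```text
[ 403.00297879 -249.6461496    42.62259943] 30.74486432063751 59.99894678592682 [ 7.25510235  6.38199148 -0.03760846] local -150.61392114574775 1.6008790233347732
scene mark z35
36 [211, 209, 208, 205, 201, 198, 199, 204, 211, 219, 228, 232, 231, 221, 207, 190, 174, 159, 148, 142, 138, 134, 130, 129, 128, 126, 126, 126, 126, 127, 127, 127, 127, 128, 129]
41 [223, 222, 220, 218, 216, 214, 214, 217, 222, 228, 234, 236, 231, 220, 203, 181, 158, 140, 127, 119, 116, 116, 119, 121, 122, 122, 123, 124, 124, 125, 126, 129, 131, 135, 137]
line z28
20 [129, 125, 120, 116, 112, 109, 108, 109, 111, 113, 117, 122, 127, 130, 131, 130, 126, 120, 114, 109, 105, 101, 99, 97, 95, 92, 88, 84, 80, 76, 74, 74, 77, 79, 82, 84, 86, 86, 87, 87, 86, 84, 81, 78, 74, 70, 68, 67, 66, 67, 68, 69, 70, 69, 68]
26 [140, 140, 139, 140, 141, 145, 150, 156, 162, 168, 174, 178, 181, 185, 186, 184, 179, 171, 162, 152, 142, 133, 126, 120, 114, 108, 102, 96, 89, 84, 81, 81, 84, 88, 93, 98, 102, 105, 107, 107, 107, 107, 106, 105, 105, 106, 107, 110, 117, 128, 139, 151, 163, 175, 182]
-26 [121, 117, 113, 111, 109, 108, 107,
[... 1232 characters left out ...]
 144, 139, 133, 126, 121, 118, 114, 107, 103, 99, 96, 94, 94, 96, 99, 104, 108, 114, 117, 120, 122, 124, 124, 124, 126, 131, 135, 140, 149, 157, 164, 171, 181, 188, 193, 200, 207]
-26 [115, 113, 111, 110, 109, 110, 111, 111, 111, 111, 112, 112, 112, 112, 113, 114, 115, 115, 115, 115, 114, 112, 111, 109, 105, 100, 96, 92, 89, 89, 90, 93, 96, 99, 102, 106, 108, 109, 110, 111, 111, 111, 108, 104, 100, 94, 84, 75, 68, 59, 48, 41, 36, 31, 26]
-31 [108, 107, 105, 104, 104, 104, 105, 105, 105, 104, 104, 104, 104, 105, 105, 106, 106, 106, 106, 105, 104, 103, 101, 100, 97, 95, 93, 92, 91, 91, 92, 94, 97, 98, 100, 102, 104, 105, 105, 105, 106, 105, 103, 101, 99, 95, 88, 80, 74, 66, 55, 48, 42, 36, 30]
```

drive_tool --jaw '[0,0,0,0,0,0,0,0,0,0]' --translation '[[-1,-0.5,0],[-1.6,-0.5,0],[-1.2,0,0],[0,0,0],[0,0,0],[0,0,0],[0,0,0],[0,0,0],[0,0,0],[0,0,0]]' --delta_rot '[[0,0,0],[0,0,0],[0,0,0],[0,0,0],[0,0,0],[0,0,0],[0,0,0],[0,0,0],[0,0,0],[0,0,0]]'

```text
t: 24.0
ee_pos: [399.6, -249.2, 42.6]
eef_rot: [[0.995, -0.101, 0.006], [-0.101, -0.995, -0.001], [0.006, 0.0, -1.0]]
wrist_force: [7.1, 2.9, -1.4]
opening: 0.351
grasp_force: 60.0
```

```bash
cat > chk.py <<'E'
from prof import *
s=bot.read_state();p=s["ee_pos"];print(p,s["opening"]*88,s["grasp_force"],s["wrist_force"],"local",(p[:2]-o)@ax,(p[:2]-o)@ay)
def dip(v,lo,hi):
    a=v[lo:hi].astype(float);i=a.argmin();k=np.polyfit(np.arange(i-2,i+3),a[i-2:i+3],2);return xs[lo]-k[1]/2/k[0]
for n in("scene","top"):
    c=snap(n)
    print(n,[round(dip(prof(c,35,y,y+5),32,42),2) for y in(36,41)],"mark; line",[round(dip(prof(c,28,y,y+5),38,60),2) for y in(24,26,-26,-29)], prof(c,35,41,46)[36:60].tolist())
E
python3 chk.py
```

```text
[ 399.5984468  -249.24213742   42.64227018] 30.853937105031875 59.999388456344604 [ 7.14939485  2.86866842 -1.44599929] local -154.04183168970064 1.6624179513003217
scene [np.float64(-164.87), np.float64(-164.77)] mark; line [np.float64(-153.0), np.float64(-152.54), np.float64(-153.55), np.float64(-153.61)] [215, 217, 222, 229, 234, 232, 223, 207, 187, 165, 146, 131, 122, 117, 114, 114, 116, 119, 121, 124, 126, 128, 129, 131]Traceback (most recent call last):
  File "chk.py", line 7, in <module>
    print(n,[round(dip(prof(c,35,y,y+5),32,42),2) for y in(36,41)],"mark; line",[round(dip(prof(c,28,y,y+5),38,60),2) for y in(24,26,-26,-29)], prof(c,35,41,46)[36:60].tolist())
                   ~~~^^^^^^^^^^^^^^^^^^^^^^^^
  File "chk.py", line 4, in dip
    a=v[lo:hi].astype(float);i=a.argmin();k=np.polyfit(np.arange(i-2,i+3),a[i-2:i+3],2);return xs[lo]-k[1]/2/k[0]
                                            ~~~~~~~~~~^^^^^^^^^^^^^^^^^^^^^^^^^^^^^^^^^
    raise TypeError("expected x and y to have same length")
TypeError: expected x and y to have same length
```

drive_tool --jaw '[0,0,0,0,0,0,0,0,0,0]' --translation '[[-0.5,0,0],[0,0,0],[0,0,0],[0,0,0],[0,0,0],[0,0,0],[0,0,0],[0,0,0],[0,0,0],[0,0,0]]' --delta_rot '[[0,0,0],[0,0,0],[0,0,0],[0,0,0],[0,0,0],[0,0,0],[0,0,0],[0,0,0],[0,0,0],[0,0,0]]'

```text
t: 25.1
ee_pos: [399.2, -249.2, 42.7]
eef_rot: [[0.995, -0.101, 0.006], [-0.101, -0.995, -0.001], [0.006, 0.0, -1.0]]
wrist_force: [7.4, 2.3, -3.8]
opening: 0.35
grasp_force: 60.0
```

```bash
python3 - <<'E'
from prof import *
s=bot.read_state();p=s["ee_pos"];print(p,s["grasp_force"],s["wrist_force"],(p[:2]-o)@ax)
for n in("scene","top"):
    c=snap(n)
    print(n);[print(y,prof(c,35,y,y+3)[28:56].tolist()) for y in(44,47,49)]
    [print(y,prof(c,28,y,y+4)[38:54].tolist()) for y in(26,-30)]
print([(np.round(d["bbox"]).tolist(),round(d["confidence"],2)) for d in (snap("scene"),viewer.find_in("tube_brush","scene"))[1]][:3])
E
```

```text
[ 399.23864587 -249.22489324   42.66924352] 59.999234676361084 [ 7.36841194  2.27471939 -3.75385004] -154.4015580318675
scene
44 [219, 218, 218, 217, 216, 213, 211, 209, 211, 215, 223, 230, 232, 227, 216, 200, 179, 157, 140, 128, 120, 115, 115, 117, 119, 119, 120, 121]
47 [180, 184, 187, 188, 188, 186, 185, 186, 191, 199, 209, 218, 223, 224, 218, 203, 181, 159, 140, 128, 124, 128, 134, 138, 137, 135, 133, 131]
49 [146, 151, 156, 161, 164, 167, 170, 173, 179, 187, 197, 208, 218, 223, 220, 206, 186, 165, 147, 137, 136, 141, 146, 148, 148, 146, 144, 143]
26 [120, 115, 111, 107, 103, 99, 93, 87, 81, 80, 82, 88, 96, 103, 110, 115]
-30 [105, 105, 104, 102, 97, 92, 86, 82, 81, 83, 87, 92, 97, 100, 103, 105]
top
44 [236, 236, 236, 236, 235, 235, 235, 234, 233, 233, 233, 230, 221, 213, 202, 188, 173, 160, 150, 140, 136, 136, 136, 135, 135, 135, 136, 135]
47 [230, 231, 231, 231, 231, 231, 231, 231, 230, 230, 230, 226, 217, 208, 198, 183, 169, 158, 148, 137, 133, 131, 130, 128, 127, 127, 127, 126]
49 [213, 215, 216, 217, 217, 219, 220, 220, 220, 221, 221, 218, 211, 204, 194, 181, 167, 155, 144, 133, 127, 125, 122, 118, 116, 115, 113, 112]
26 [114, 110, 105, 100, 96, 93, 92, 92, 93, 96, 99, 103, 107, 111, 114, 116]
-30 [102, 100, 97, 94, 90, 88, 86, 86, 87, 89, 92, 94, 95, 98, 100, 103]
[([357.0, 242.0, 378.0, 302.0], 0.89), ([341.0, 212.0, 360.0, 258.0], 0.73), ([465.0, 264.0, 486.0, 327.0], 0.68)]
```

```bash
python3 -c "
from h import *
print(workorder.hand_in())"
```

```text
the job is handed in; nothing more can be done
None
```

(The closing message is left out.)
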